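Bolt a cell into the test jig

ROBOT

A 6-joint arm with a two-finger parallel gripper is mounted at the origin on the work surface. World frame = base frame: x ahead of the robot, y to its left, z up, the work surface at z = 0. Lengths are in m, angles in rad, forces in N, time in s.
With the tool pointing down it reaches from about 0.3 to 0.775 m from the base axis. Payload 14.6 kg.
Tool frame: the origin (TCP) lies at the very end of the fingers, on their centre line; the grasp point (between the pads) lies ctrl.grip_point_offset behind it (ctrl.grip_point_offset is the distance from the TCP to the grasp point, in m); z points along the fingers, y is the direction in which the jaws open and shut (so a half turn about z gives the same grasp; the last joint's range is limited). The gripper opens to 94 mm and grips with 3 to 60 N. Pads are 16 mm wide; open, the fingers measure 119 mm over their backs; the gripper's body (75 mm by 177 mm) begins 78 mm behind the grasp point.
Start: joints at [1.119, 0.3, 1.521, -0, 1.321, -0.067], TCP at [0.206, 0.51, 0.205] pointing down, gripper open.
Joint ranges: [-3.03, 3.03], [-0.79, 2.21], [0.23, 2.52], [-1.04, 4.18], [0, 3.07], [-2.55, 2.55]. Speed limits (rad/s): [2.22, 2.22, 2.57, 3.14, 3.14, 3.14].

INTERFACE

Orientations are given as a rotation vector (axis times angle).
In Python, from station import sensors, cams, workorder, ctrl gives the robot as it stands.
- The arm moves only by the shell command python3 -m inch 'ROWS' [OPENING] [FORCE]. ROWS is a JSON object of lists of equal length, an entry for each row: "translation": the shift along the tool's x, y, z in units of 200 mm (1.0 is 200 mm), a list of three; "spin": the turn about the tool's z in units of pi rad (1.0 is pi rad). A call has 1 to 10 rows; each row shifts and turns the commanded pose from where the row before left it, along the tool's axes as they then stand; what a row does not reach is not made up. A row lasts 1/8 s, in which the tool goes at most 62.5 mm and 10.7 degrees, less where a joint would pass 70% of its speed; a pose out of reach is approached as far as the arm can. A call with a number of a shift or a turn outside -1 to 1 is refused whole. A call with a gripper value outside its range is refused whole. OPENING is the opening, from -1 (shut) to 1 (fully open), set as the call begins (- or left out, the last holds). The fingers move at their own pace and stop on an object; FORCE is the grip in N (left out, the last holds). Time passes only in rows, so rows that do not move let the fingers close. It gives the time, the measured TCP pose, the force and the opening at its end, in the units of the state.
- sensors.sense(): the state, without advancing time (a new reading comes with each control period).
- cams.read_camera(name): name is "scene" or "top" or "wrist"; returns a dict with "pixels" (420x560x3 uint8, blue, green, red), "fov_y" (degrees; the focal length in pixels is half the picture's height over the tangent of half this angle, whatever the lens; pixels are square), "cx", "cy" (the principal point, pixels), "R" (3x3) and "t" (3): a world point X has camera coordinates R X + t; the wrist camera has in their place "tool_from_camera" (4x4, takes a point from camera to tool coordinates, whose origin is the TCP and whose axes are the flange's). Camera axes: x right, y down, z forward; pixel columns grow to the right and rows downward; lengths in m; the calibration is good to about 2 mm. The wrist camera is an equidistant fisheye: a pixel r from the principal point sees the ray r / f radians off the axis. A picture is of the moment at which its call begins: read the wrist's pose just before it. There is no depth.
- workorder.job_done(): hands the job in, once; it reports no verdict.
The state is a dict: "clock": time; "joint_positions": joint angles; "dq": joint speeds; "tau": joint torques, N m; "position": TCP position; "orientation": TCP orientation; "ft_force": force on the tool from outside, world axes, zero at the start; "torque": the same for the moment, N m; "width": finger opening in m.
Only numpy, scipy, OpenCV 4.12 (cv2) and the standard library are available. Lean on these libraries where they do the work, as an engineer would, in place of code of your own. Each camera call takes 0.05 s, during which the arm holds its last target. There are 200 camera calls.

TASK

Clamp the cell in the battery test jig with its barrel bolt: lift the bolt's handle up out of the open notch, slide the bolt so that its nose presses the cell onto the spring contact, then lay the handle right down into the closing notch and let go, leaving the cell clamped. Find the closing notch by feel and do not force the bolt: keep pushes on the handle under about 12 N, since its leverage multiplies them several times where the bolt bears on the jig, and leave the spare cell, the screwdriver, the thermal imager and the wrench where they are.

Things in the scene. Friction and masses are not known exactly. Their poses are not given: they have to be found in the camera images.
- jig: test jig: plywood board 150 x 365 x 18 mm, fixed to the bench, with a barrel bolt and a trough for one cell. Origin under the board, straight below the bolt's axis at the open notch; board spans x -75 to 75, y -110 to 255 mm. z up. The bolt's axis runs along y, 48 mm above the origin; closing slides it to +y. In a notch the handle lies out to -x. Nothing but the jig itself stands within 40 mm of the knob's path
- bolt_axis (a point): point on the bolt's axis at the open notch, 48 mm above the jig's origin, axes as the jig's. From here, the slot's front wall (x -9 to -18, top at z 12 mm) has two notches open at the top, 10 mm wide in y: the open one at y 0, the closing one in the plate. The raised handle clears the wall from 55 degrees above level; it goes down only in a notch. The back wall (x 9 to 13) lets it lean to 125 degrees
- slot_end (a point): point on the bolt's axis at the near face of the far bearing block, y = 66 mm in the jig, where the handle's slide ends (handle at y 62). Aluminium bearing blocks (26 mm wide in x, tops 61 mm above the jig's origin) stand at y -30 to -18 and 66 to 76 mm
- slot_front (a point): point at the foot of the slot's front wall, x -18, y 45, z 18 mm in the jig, mid-range of a steel plate with the closing notch, screwed down anywhere: notch middle at y 36 to 55 mm in the jig, always short of the end of the slide. It is not measured; see or feel for it: the handle rests on the wall's top at about 43 degrees and sinks only over the notch, which leaves it 3 mm of play along y
- knob (a point): centre of the ball knob, 18 mm across, on the handle (7 mm rod), 52 mm from the bolt's axis. The steel bolt (14 mm rod, 175 mm long, 0.2 kg) turns about and slides along its axis with 1 mm play. In a notch the handle slopes up to the knob at 10 degrees: knob 51 mm to -x of the axis and 57 mm above the jig's origin. It starts in the open notch, falls if not held; its y in the jig shows how far the bolt has slid
- cell: the cell, a cylinder 21 mm across and 70 mm long, lying loose in the jig's trough ahead of the bolt's nose, its axis in line with the bolt; origin at its centre, y along its length
- spring_contact (a joint): how far the spring contact at the +y end of the trough is pressed in by the cell, in m: 0 free, at most 0.034. It pushes back with 1.5 N at 0 and 0.2 N more per mm; 4 to 26 mm and 2 to 7 N when the handle is in the closing notch
- spare_cell: a spare cell, 21 mm across and 70 mm tall, standing on the jig's board behind the bolt; origin under its centre. Leave alone
- screwdriver: screwdriver 150 mm long, lying on the jig's board behind the trough; origin under its middle. Leave alone
- imager: hand-held thermal imager 150 x 100 x 34 mm lying on the bench; origin under its centre. Leave alone
- wrench: wrench 160 mm long lying on the bench; origin under its middle. Leave alone
There are look-alikes about, which are no part of the job. What is shaped like the part that bears knob but pink is not meant. What is shaped like the cell but grey is not meant.

How it is judged:
On the way, in this order (a step that is already met when the one before it is completed fails the run):
1. the handle is raised out of the open notch (z of knob in the frame of jig above 0.088 m and y of knob in the frame of jig below 0.015 m), for 0.1 s.
2. with the handle still raised, the bolt is slid until the cell presses the spring contact (z of knob in the frame of jig above 0.078 m and y of knob in the frame of jig above 0.028 m and value of joint spring_contact above 0.0005 m), for 0.05 s.
At the end, for the whole second after the job is handed in: The handle lies down in the closing notch (knob less than 66 mm above the jig's origin and more than 28 mm along from the open notch), let go and at rest, and the cell, still lying in the trough in line with the bolt within 6 mm, keeps the spring contact pressed in by more than 1.5 mm (z of knob in the frame of jig below 0.066 m and y of knob in the frame of jig above 0.028 m and value of joint spring_contact above 0.0015 m and linear speed of bolt below 0.01 m/s and z of cell in the frame of bolt_axis between -0.006 and 0.006 m); the robot touches nothing.
It fails at once if the bolt is forced: it bears on the jig with more than 65 N (contact force between bolt and jig above 65 N).
It fails at once if a bystander is moved by more than 20 mm (distance of any of spare_cell, screwdriver, imager, wrench from where it was at the start of the episode above 0.02 m).
It also fails if it takes over 72 s, if anything falls off the work surface, if the arm or the gripper's body presses on something with over 40 N, if the wrist force passes 120 N, or if a joint passes its speed limit or range.

## Working session

There is one attempt and no reset: what is moved stays moved. The work goes in short steps, Python scripts to look and compute and a shell command to move; the robot and the scene stay as the last step left them, time stands still between calls to the robot, and variables do not carry over. Pictures are saved under pics/ and viewed, and the job is handed in when it is done.

```bash
mkdir -p pics; ls; python3 - <<'E'
from station import sensors,cams,ctrl
import cv2
s=sensors.sense();print(s);print(ctrl.grip_point_offset)
for n in("scene","top","wrist"):
    c=cams.read_camera(n);cv2.imwrite(f"pics/{n}0.png",c["pixels"]);print({k:v for k,v in c.items() if k!="pixels"})
E
```

```text
pics
{'clock': 0.0, 'joint_positions': array([ 1.11942405e+00,  3.00466151e-01,  1.52158380e+00, -4.75159346e-06,
        1.32064662e+00, -6.65930407e-02]), 'dq': array([-0.00032061, -0.00041624, -0.00030789,  0.0010244 ,  0.0007493 ,
       -0.00027107]), 'tau': array([-9.46175969e-04, -5.31806016e+01, -3.52728403e+01,  7.07883085e-02,
        2.44182476e-02, -7.90000445e-05]), 'position': array([0.20633606, 0.50955922, 0.20488788]), 'orientation': array([-6.00633011e-01, -3.08335747e+00,  1.67790355e-03]), 'ft_force': array([-0.27139982, -0.52887869, -0.00839621]), 'torque': array([-0.01392603,  0.05262974,  0.03147332]), 'width': 0.0942072648734489}
0.0188
{'fov_y': 56.86835813052244, 'cx': 285.0946575559103, 'cy': 206.76392065048216, 'R': array([[-0.44513152,  0.8951489 , -0.02379869],
       [ 0.48389249,  0.21809335, -0.84751599],
       [-0.75346266, -0.38877209, -0.53023606]]), 't': array([ 0.25350085, -0.17890795,  1.3269006 ])}
{'fov_y': 45.6880862970248, 'cx': 272.89437333329806, 'cy': 210.12369182403953, 'R': array([[-2.10520526e-02, -9.99778169e-01,  6.50578120e-04],
       [-9.93851471e-01,  2.08564966e-02, -1.08739413e-01],
       [ 1.08701723e-01, -2.93576587e-03, -9.94070076e-01]]), 't': array([-8.60237482e-04,  5.26111323e-01,  1.20541428e+00])}
{'fov_y': 65.70646984690485, 'cx': 278.1247105579462, 'cy': 209.43379287362012, 'tool_from_camera': array([[ 8.77890602e-04, -9.74026118e-01, -2.26433986e-01,
         6.62055223e-02],
       [ 9.99999404e-01,  7.08133096e-04,  8.30926274e-04,
         5.23119615e-04],
       [-6.48998494e-04, -2.26434580e-01,  9.74026160e-01,
        -1.79402285e-01],
       [ 0.00000000e+00,  0.00000000e+00,  0.00000000e+00,
         1.00000000e+00]])}
```

View pics/scene0.png

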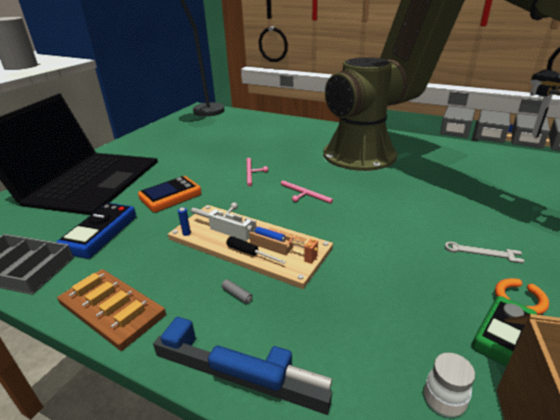

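View pics/top0.png

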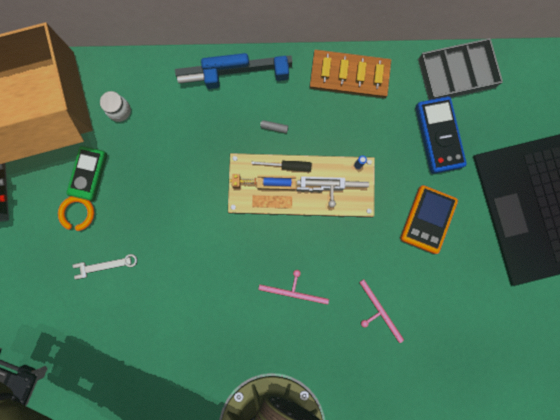

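View pics/wrist0.png

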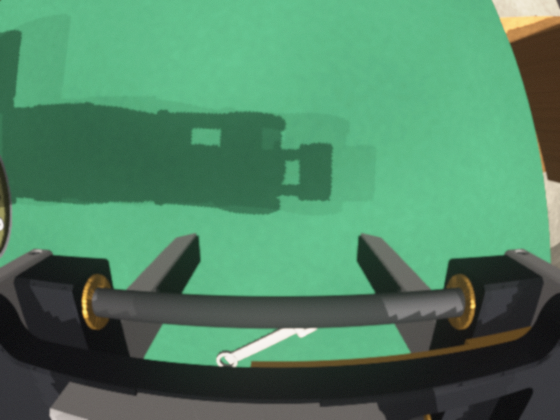

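```bash
cat > h.py <<'E'
import numpy as np,cv2
from station import sensors,cams
def ray(c,u,v):
    f=c["pixels"].shape[0]/2/np.tan(np.radians(c["fov_y"])/2)
    d=np.array([(u-c["cx"])/f,(v-c["cy"])/f,1]);return -c["R"].T@c["t"],c["R"].T@d
def onz(c,u,v,z):
    o,d=ray(c,u,v);return o+d*(z-o[2])/d[2]
def proj(c,X):
    f=c["pixels"].shape[0]/2/np.tan(np.radians(c["fov_y"])/2)
    p=c["R"]@np.asarray(X)+c["t"];return c["cx"]+f*p[0]/p[2],c["cy"]+f*p[1]/p[2]
E
python3 - <<'E'
from h import *
c=cams.read_camera("top");im=c["pixels"]
hsv=cv2.cvtColor(im,cv2.COLOR_BGR2HSV)
roi=np.zeros(im.shape[:2],np.uint8);roi[140:230,215:390]=255
m=cv2.bitwise_and(cv2.bitwise_not(cv2.inRange(hsv,(60,80,0),(95,255,255))),roi)
cs,_=cv2.findContours(m,cv2.RETR_EXTERNAL,cv2.CHAIN_APPROX_NONE);k=max(cs,key=cv2.contourArea)
b=cv2.boxPoints(cv2.minAreaRect(k));print(b)
P=np.array([onz(c,u,v,.018) for u,v in b]);print(P);print([np.linalg.norm(P[i]-P[i-1]) for i in range(4)])
crop=cv2.resize(im[140:230,215:390],None,fx=4.5,fy=4.5,interpolation=cv2.INTER_CUBIC);cv2.imwrite("pics/topcrop.png",crop)
s=cams.read_camera("scene");cv2.imwrite("pics/scenecrop.png",cv2.resize(s["pixels"][190:290,160:340],None,fx=4.4,fy=4.4,interpolation=cv2.INTER_CUBIC))
E
```

```text
[[227.47827 214.47751]
 [228.57306 152.62076]
 [375.05817 155.21341]
 [373.96338 217.07016]]
[[ 0.5185993   0.10155548  0.018     ]
 [ 0.67575678  0.09703488  0.018     ]
 [ 0.66133861 -0.27310383  0.018     ]
 [ 0.50443569 -0.26356728  0.018     ]]
[np.float64(0.3653973667639448), np.float64(0.15722248210074632), np.float64(0.37041942486472185), np.float64(0.15719246800557857)]
```

View pics/topcrop.png

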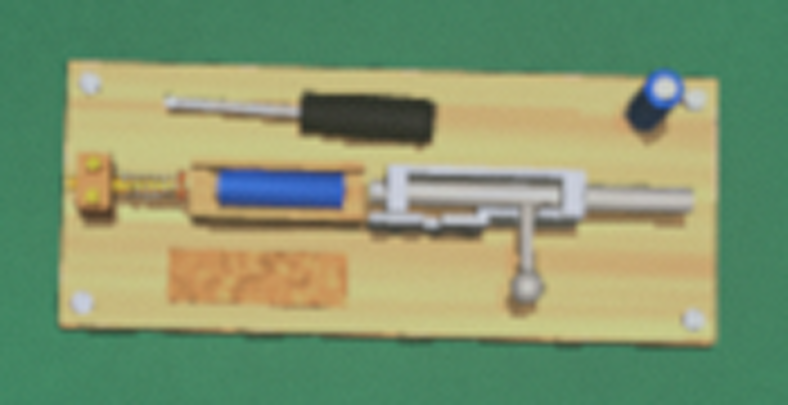

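View pics/scenecrop.png

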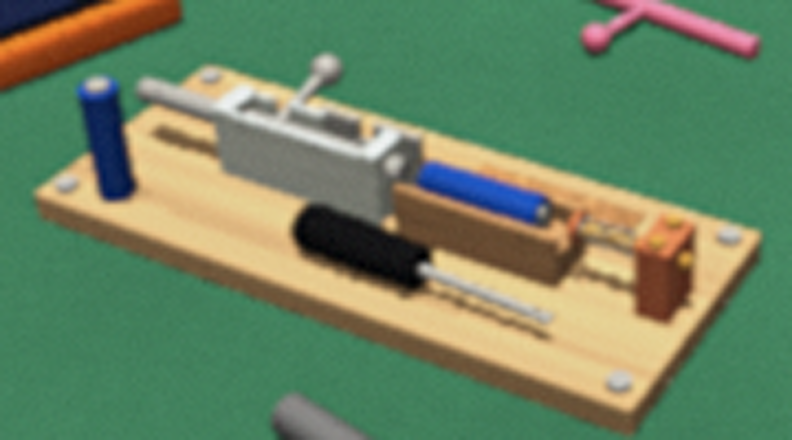

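```bash
python3 - <<'E'
from h import *
c=cams.read_camera("top");s=cams.read_camera("scene")
T=lambda a,b:(215+(a+.5)/4.5-.5,140+(b+.5)/4.5-.5)
S=lambda a,b:(160+(a+.5)/4.4-.5,190+(b+.5)/4.4-.5)
for n,p,z in[("knob",T(526,287),.057),("tail",T(690,200),.052),("nose",T(410,190),.052),("cellL",T(218,187),.055),("cellR",T(345,188.5),.055),("notch",T(433,222),.06),("blkfar",T(398,188),.061),("blknear",T(573,195),.061),("scr1",T(90,84),.018),("scr2",T(82,302),.018),("scr3",T(694,320),.018),("scr4",T(695,99),.018)]:
    print(n,onz(c,*p,z).round(4))
o1,d1=ray(c,*T(526,287));o2,d2=ray(s,*S(325,68))
A=np.stack([d1,-d2],1);k=np.linalg.lstsq(A,o2-o1,rcond=None)[0];print("knob tri",o1+k[0]*d1,o2+k[1]*d2)
E
```

```text
knob [ 0.5363 -0.1541  0.057 ]
tail [ 0.5826 -0.2453  0.052 ]
nose [ 0.5913 -0.0935  0.052 ]
cellL [0.5946 0.0106 0.055 ]
cellR [ 0.5923 -0.0581  0.055 ]
notch [ 0.5723 -0.1048  0.06  ]
blkfar [ 0.591  -0.0864  0.061 ]
blknear [ 0.5852 -0.1806  0.061 ]
scr1 [0.6609 0.082  0.018 ]
scr2 [0.5378 0.088  0.018 ]
scr3 [ 0.5206 -0.2514  0.018 ]
scr4 [ 0.6452 -0.2572  0.018 ]
knob tri [ 0.53594763 -0.15374144  0.06000725] [ 0.53716791 -0.15582306  0.06040763]
```

```bash
python3 -m inch '{"translation":[[-0.188,-0.166,0],[-0.188,-0.166,0],[-0.188,-0.166,0],[-0.188,-0.166,0],[-0.188,-0.166,0],[-0.188,-0.166,0],[-0.188,-0.166,0],[-0.188,-0.166,0],[-0.188,-0.166,0],[-0.188,-0.166,0]],"spin":[0,0,0,0,0,0,0,0,0,0]}'; python3 -m inch '{"translation":[[-0.188,-0.166,0],[-0.188,-0.166,0],[-0.188,-0.166,0],[-0.188,-0.166,0],[0,0,0],[0,0,0],[0,0,0]],"spin":[0,0,0,0,-0.035,-0.035,-0.036]}'
cat >> h.py <<'E'
from scipy.spatial.transform import Rotation as Ro
yaw=-.05;JO=np.array([.5875,-.157,0]);JR=Ro.from_rotvec([0,0,yaw]).as_matrix()
def tojig(p): return JR.T@(np.asarray(p)-JO)
def st(goal=None):
    s=sensors.sense();R=Ro.from_rotvec(s["orientation"]).as_matrix()
    print("t",round(s["clock"],2),"tcp jig mm",(1e3*tojig(s["position"])).round(1),"tooly in jig",(JR.T@R[:,1]).round(3),"F jig",(JR.T@s["ft_force"]).round(2),"w",round(s["width"]*1e3,1))
    if goal is not None: print("rows total",(R.T@(JO+JR@np.array(goal)/1e3-s["position"])/.2).round(3))
    return s,R
def wrist(name,crop=None):
    s=sensors.sense();c=cams.read_camera("wrist");cv2.imwrite(name,c["pixels"]);return s,c
def wray(s,c,u,v):
    f=210/np.tan(np.radians(c["fov_y"])/2);a=np.array([u-c["cx"],v-c["cy"]]);r=np.hypot(*a);th=r/f
    d=np.array([*(np.sin(th)*a/max(r,1e-9)),np.cos(th)]);M=c["tool_from_camera"];R=Ro.from_rotvec(s["orientation"]).as_matrix()
    return R@M[:3,3]+s["position"],R@M[:3,:3]@d
def wonz(s,c,u,v,z):
    o,d=wray(s,c,u,v);return 1e3*tojig(o+d*(z-o[2])/d[2])
E
python3 - <<'E'
from h import *
st([-51,25,150]);wrist("pics/w1.png")
E
```

```text
clock: 1.6
position: [0.4309, 0.0593, 0.2056]
orientation: [0.601, 3.083, 0.0]
ft_force: [-0.1, 0.0, 0.3]
width: 0.0943
clock: 2.48
position: [0.5199, -0.1188, 0.2053]
orientation: [-0.076, -3.14, -0.0]
ft_force: [0.3, -0.4, -0.7]
width: 0.0942
t 2.48 tcp jig mm [-69.5  34.8 205.3] tooly in jig [-0.002  1.     0.   ] F jig [ 0.3  -0.36 -0.74] w 94.2
rows total [-0.092 -0.049  0.277]
```

View pics/w1.png

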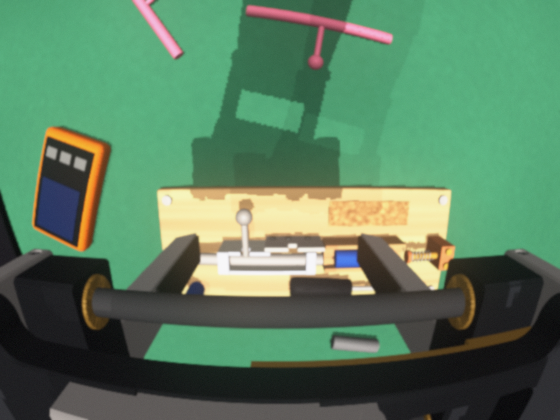

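```bash
python3 - <<'E'
from h import *
s,c=wrist("pics/w2.png")
print("knob",wonz(s,c,244,217,.057),"notch",wonz(s,c,292,245,.06),"scr",wonz(s,c,167,201,.018),wonz(s,c,444,200,.018))
cv2.imwrite("pics/w2c.png",cv2.resize(c["pixels"][195:285,200:360],None,fx=5,fy=5,interpolation=cv2.INTER_CUBIC))
E
```

```text
knob [-50.8153408    0.46596442  57.        ] notch [-21.42172077  51.01410152  60.        ] scr [-59.45745971 -97.01888947  18.        ] [-64.01888784 245.35279761  18.        ]
```

View pics/w2c.png

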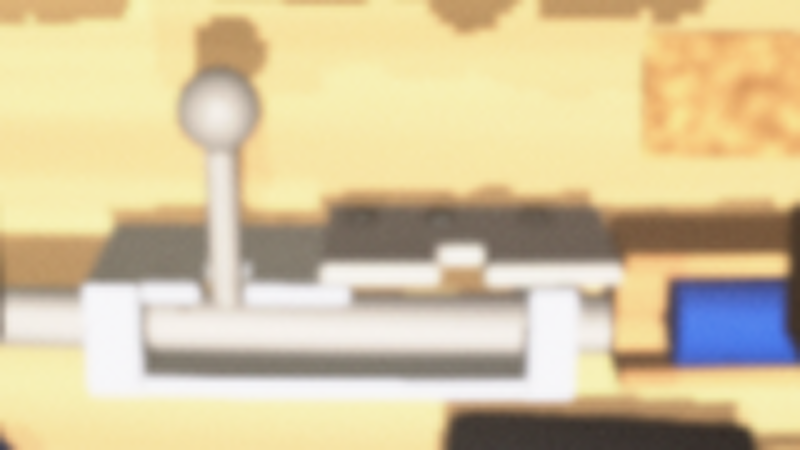

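```bash
python3 - <<'E'
from h import *
s,c=wrist("pics/w3.png")
for n,u,v,z in[("openL",203,293,.06),("openR",245,293,.06),("nL",437,274,.06),("nR",487,274,.06),("blk66",528,305,.061),("blk76",577,305,.061),("blk-18",145,305,.061),("blk-30",84,305,.061),("knob",219,108,.057)]:
    print(n,wonz(s,c,200+(u+.5)/5-.5,195+(v+.5)/5-.5,z).round(1))
st([-51,0,70])
E
```

```text
openL [-11.8  -4.5  60. ]
openR [-11.9   4.5  60. ]
nL [-16.3  45.5  60. ]
nR [-16.3  56.1  60. ]
blk66 [-9.5 64.9 61. ]
blk76 [-9.4 75.5 61. ]
blk-18 [ -9.2 -17.1  61. ]
blk-30 [ -9.  -30.5  61. ]
knob [-51.9  -0.2  57. ]
t 2.62 tcp jig mm [-69.5  34.9 205.4] tooly in jig [0.004 1.    0.   ] F jig [ 1.   -1.66  0.48] w 94.0
rows total [-0.093 -0.174  0.677]
```

```bash
python3 -m inch '{"translation":[[-0.031,-0.058,0.169],[-0.031,-0.058,0.169],[-0.031,-0.058,0.169],[0,0,0.17],[0,0,0]],"spin":[0,0,0,0,0]}' -0.15 5; python3 - <<'E'
from h import *
st([-51,0,42]);s,c=wrist("pics/w4.png")
E
```

```text
clock: 3.25
position: [0.5355, -0.154, 0.0681]
orientation: [-0.085, -3.136, -0.002]
ft_force: [0.0, 0.1, 0.6]
width: 0.0472
t 3.25 tcp jig mm [-52.1   0.4  68.1] tooly in jig [0.004 1.    0.001] F jig [0.02 0.07 0.62] w 47.2
rows total [-0.006 -0.002  0.131]
```

View pics/w4.png

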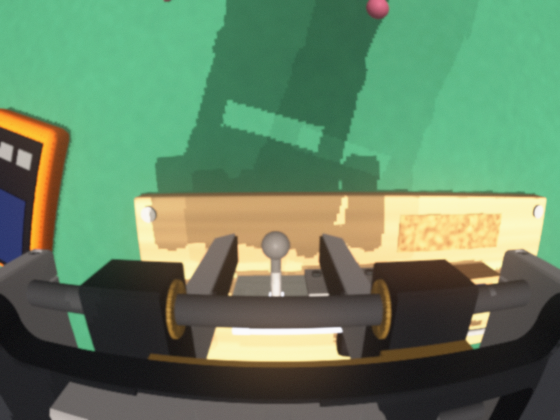

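The grey knob at (276,244) sits between the fingertips (237 and 320). It is joined to the jig's bolt, and the pink T-shapes are elsewhere. Next I descend and grip lightly.

```bash
python3 -m inch '{"translation":[[-0.005,0,0.065],[0,0,0.065],[0,0,0]],"spin":[0,0,0]}' ; python3 -m inch '{"translation":[[0,0,0],[0,0,0],[0,0,0],[0,0,0],[0,0,0]],"spin":[0,0,0,0,0]}' -1 5; python3 - <<'E'
from h import *
st([-51,0,42])
# arc steps for knob from 10 deg, in tool units
a=np.radians([10,18,26,34,42,50,58,66,74,80]);x=-52*np.cos(a);z=52*np.sin(a)
print(np.stack([-np.diff(x)/200,0*np.diff(x),-np.diff(z)/200],1).round(3).tolist())
E
```

```text
clock: 3.68
position: [0.5372, -0.1542, 0.0432]
orientation: [-0.081, -3.139, -0.001]
ft_force: [0.1, 0.7, 0.5]
width: 0.0397
clock: 4.3
position: [0.5378, -0.1544, 0.0442]
orientation: [0.081, 3.14, -0.0]
ft_force: [-0.5, 0.1, -0.3]
width: 0.0175
t 4.3 tcp jig mm [-49.8   0.1  44.2] tooly in jig [ 0.002  1.    -0.   ] F jig [-0.52  0.09 -0.33] w 17.5
rows total [ 0.006 -0.     0.011]
[[-0.009, 0.0, -0.035], [-0.014, 0.0, -0.034], [-0.018, 0.0, -0.031], [-0.022, 0.0, -0.029], [-0.026, 0.0, -0.025], [-0.029, 0.0, -0.021], [-0.032, 0.0, -0.017], [-0.034, 0.0, -0.012], [-0.027, 0.0, -0.006]]
```

```bash
python3 -m inch '{"translation":[[-0.009,0,-0.035],[-0.014,0,-0.034],[-0.018,0,-0.031],[0,0,0]],"spin":[0,0,0,0]}'; python3 -m inch '{"translation":[[-0.022,0,-0.029],[-0.026,0,-0.025],[-0.029,0,-0.021],[0,0,0]],"spin":[0,0,0,0]}';  python3 -m inch '{"translation":[[-0.032,0,-0.017],[-0.034,0,-0.012],[0,0,0]],"spin":[0,0,0]}'; python3 - <<'E'
from h import *
st();wrist("pics/w5.png");c=cams.read_camera("scene");cv2.imwrite("pics/s5.png",cv2.resize(c["pixels"][170:290,150:340],None,fx=4,fy=4))
E
```

```text
clock: 4.8
position: [0.5463, -0.1549, 0.0647]
orientation: [0.081, 3.14, -0.001]
ft_force: [-0.2, -1.0, 0.1]
width: 0.0173
clock: 5.3
position: [0.5617, -0.1557, 0.0794]
orientation: [0.081, 3.14, -0.0]
ft_force: [-1.0, -1.1, 2.8]
width: 0.0173
clock: 5.68
position: [0.575, -0.1564, 0.085]
orientation: [0.081, 3.14, -0.0]
ft_force: [-1.5, -0.3, 3.6]
width: 0.0174
t 5.67 tcp jig mm [-12.6   0.   85. ] tooly in jig [ 0.002  1.    -0.   ] F jig [-1.5  -0.41  3.6 ] w 17.4
```

View pics/s5.png

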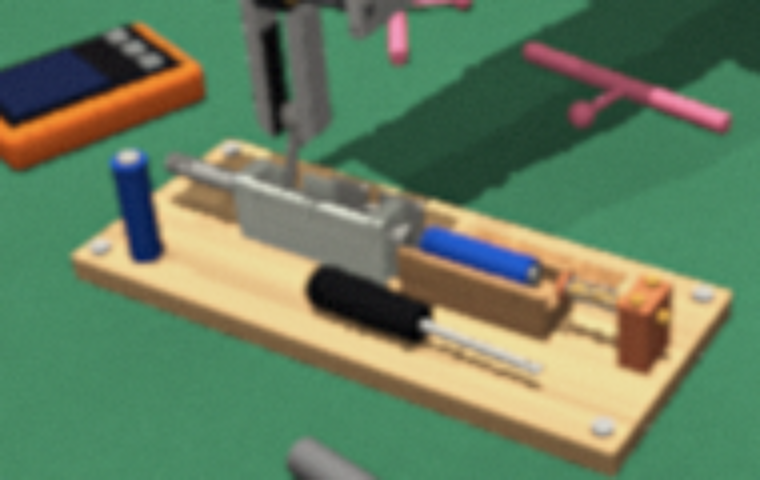

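View pics/w5.png

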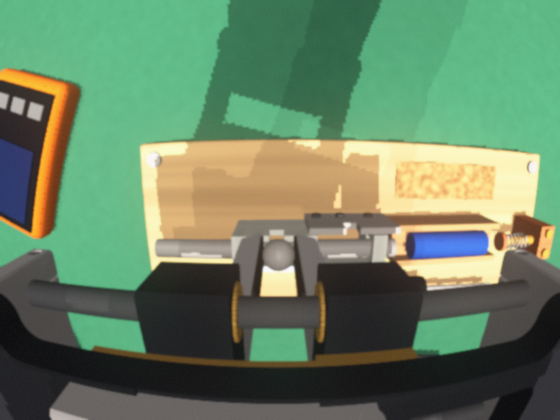

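```bash
python3 -m inch '{"translation":[[0,0.015,0],[0,0.02,0],[0,0.02,0],[0,0.02,0],[0,0.02,0],[0,0.015,0],[0,0,0]],"spin":[0,0,0,0,0,0,0]}'; python3 -m inch '{"translation":[[0,0.01,0],[0,0.015,0],[0,0.015,0],[0,0.015,0],[0,0.015,0],[0,0.01,0],[0,0,0]],"spin":[0,0,0,0,0,0,0]}'; python3 - <<'E'
from h import *
st([-12.6,51,85]);wrist("pics/w6.png")
E
```

```text
clock: 6.65
position: [0.5756, -0.1339, 0.0849]
orientation: [-0.081, -3.141, -0.001]
ft_force: [-0.8, 1.8, 2.8]
width: 0.0175
clock: 7.52
position: [0.5764, -0.1184, 0.085]
orientation: [0.081, 3.14, -0.001]
ft_force: [-1.8, -4.2, 3.6]
width: 0.0171
t 7.53 tcp jig mm [-13.  38.  85.] tooly in jig [ 0.002  1.    -0.   ] F jig [-1.57 -4.24  3.57] w 17.1
rows total [-0.002  0.065  0.   ]
```

View pics/w6.png

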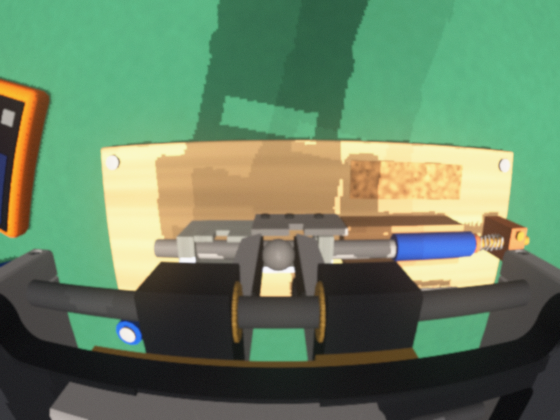

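```bash
python3 -m inch '{"translation":[[0,0.01,0],[0,0.015,0],[0,0.015,0],[0,0.015,0],[0,0.01,0],[0,0,0]],"spin":[0,0,0,0,0,0]}'; python3 - <<'E'
from h import *
s,R=st([-13,51,85]);s,c=wrist("pics/w7.png");
cv2.imwrite("pics/w7c.png",cv2.resize(c["pixels"][190:310,180:340],None,fx=5,fy=5,interpolation=cv2.INTER_CUBIC))
a=np.radians([76,68,60,52,46,42,36,30,24,18,12,9]);x=-52*np.cos(a);z=52*np.sin(a)
print(np.stack([-np.diff(x)/200,0*np.diff(x),-np.diff(z)/200],1).round(3).tolist())
E
```

```text
clock: 8.32
position: [0.5771, -0.1062, 0.0852]
orientation: [0.082, 3.14, -0.002]
ft_force: [-2.6, -9.6, 5.0]
width: 0.0189
t 8.32 tcp jig mm [-12.9  50.2  85.2] tooly in jig [ 0.002  1.    -0.001] F jig [-2.16 -9.7   4.96] w 18.9
rows total [0.001 0.004 0.001]
[[0.034, -0.0, 0.011], [0.033, -0.0, 0.016], [0.03, -0.0, 0.02], [0.021, -0.0, 0.018], [0.013, -0.0, 0.013], [0.017, -0.0, 0.021], [0.015, -0.0, 0.023], [0.012, -0.0, 0.024], [0.01, -0.0, 0.025], [0.007, -0.0, 0.026], [0.002, -0.0, 0.013]]
```

View pics/w7c.png

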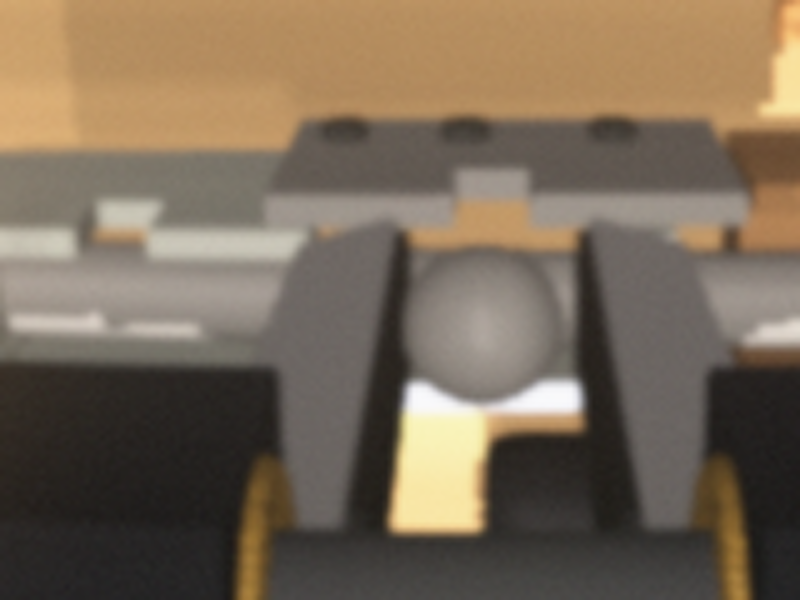

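```bash
python3 -m inch '{"translation":[[0,0,0],[0,0,0],[0,0,0]],"spin":[0,0,0]}' -1 10; python3 - <<'E'
from h import *
s,R=st([-13,51,85]);s,c=wrist("pics/w8.png")
cv2.imwrite("pics/w8c.png",cv2.resize(c["pixels"][190:310,180:340],None,fx=5,fy=5,interpolation=cv2.INTER_CUBIC))
for n,u,v,z in[("nL",457,208,.06),("nR",528,208,.06),("oL",88,242,.06),("oR",148,242,.06),("ball",481,325,.098),("padL",404,240,.085),("padR",580,240,.085)]:
    print(n,wonz(s,c,180+(u+.5)/5-.5,190+(v+.5)/5-.5,z).round(1))
E
```

```text
clock: 8.75
position: [0.5771, -0.1058, 0.0851]
orientation: [0.082, 3.14, -0.001]
ft_force: [-1.4, -6.7, 6.1]
width: 0.017
t 8.75 tcp jig mm [-12.9  50.6  85.1] tooly in jig [ 0.002  1.    -0.001] F jig [-1.1  -6.8   6.12] w 17.0
rows total [0.    0.002 0.001]
nL [-16.6  46.9  60. ]
nR [-16.6  56.2  60. ]
oL [-11.6  -3.1  60. ]
oR [-11.7   5.3  60. ]
ball [-14.8  50.3  98. ]
padL [-20.4  41.3  85. ]
padR [-20.3  61.7  85. ]
```

View pics/w8c.png

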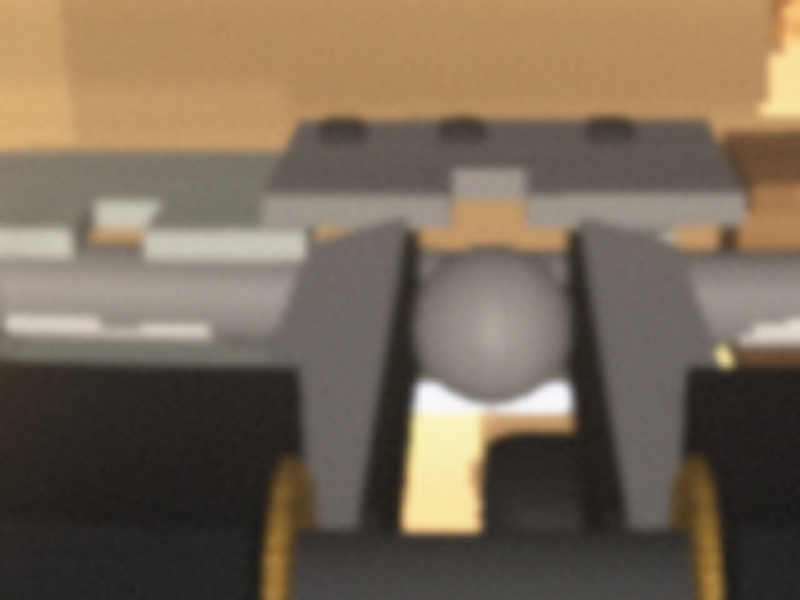

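```bash
python3 -m inch '{"translation":[[0.034,0,0.006],[0.033,0,0.016],[0.03,0,0.02],[0,0,0]],"spin":[0,0,0,0]}'; python3 -m inch '{"translation":[[0.021,0,0.018],[0.013,0,0.013],[0,0,0]],"spin":[0,0,0]}'; python3 - <<'E'
from h import *
s,R=st([-38.6,50.6,70]);s,c=wrist("pics/w9.png")
cv2.imwrite("pics/w9c.png",cv2.resize(c["pixels"][190:310,180:340],None,fx=5,fy=5,interpolation=cv2.INTER_CUBIC))
E
```

```text
clock: 9.3
position: [0.5573, -0.1045, 0.0758]
orientation: [-0.082, -3.14, 0.0]
ft_force: [0.8, -5.8, -2.0]
width: 0.017
clock: 9.68
position: [0.5508, -0.1041, 0.0698]
orientation: [-0.082, -3.14, 0.0]
ft_force: [1.5, -5.6, -0.2]
width: 0.0167
t 9.68 tcp jig mm [-39.3  51.   69.8] tooly in jig [ 0.002  1.    -0.   ] F jig [ 1.75 -5.52 -0.23] w 16.7
rows total [-0.004 -0.002 -0.001]
```

View pics/w9c.png

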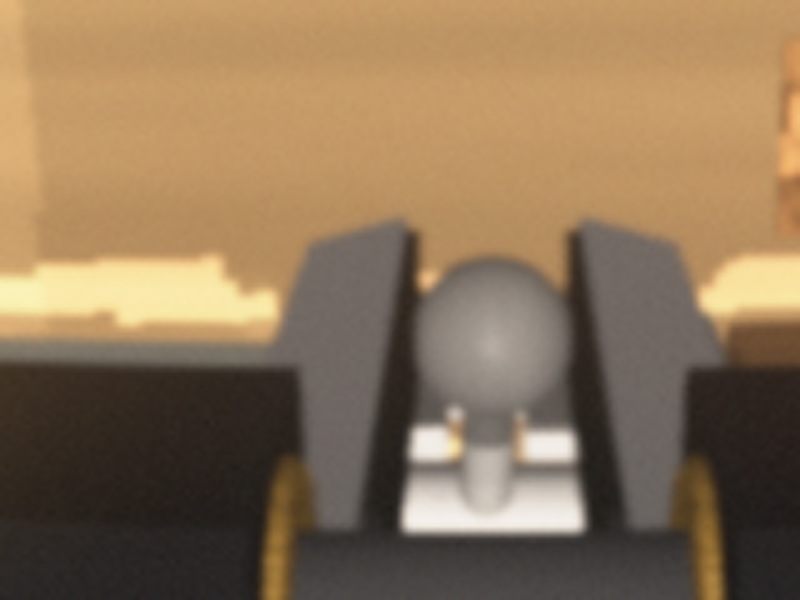

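The wrist view shows the handle (crop x 465–512) centred over the notch (452–522). I'll go on down in small steps and watch the force.

```bash
python3 -m inch '{"translation":[[0.013,0,0.021],[0,0,0]],"spin":[0,0]}';python3 -m inch '{"translation":[[0.015,0,0.023],[0,0,0]],"spin":[0,0]}'; python3 - <<'E'
from h import *
s,R=st([-45,50.6,61])
E
```

```text
clock: 9.98
position: [0.5479, -0.1039, 0.0654]
orientation: [-0.081, -3.14, 0.0]
ft_force: [1.3, -5.0, -1.0]
width: 0.017
clock: 10.22
position: [0.545, -0.1038, 0.0608]
orientation: [-0.081, -3.14, 0.0]
ft_force: [0.5, -5.2, -0.4]
width: 0.0173
t 10.22 tcp jig mm [-45.1  51.   60.8] tooly in jig [ 0.002  1.    -0.   ] F jig [ 0.73 -5.2  -0.45] w 17.3
rows total [-0.001 -0.002 -0.001]
```

```bash
python3 -m inch '{"translation":[[0.012,0,0.024],[0,0,0]],"spin":[0,0]}';python3 -m inch '{"translation":[[0.01,0,0.025],[0,0,0]],"spin":[0,0]}';python3 -m inch '{"translation":[[0.007,0,0.026],[0,0,0]],"spin":[0,0]}'; python3 - <<'E'
from h import *
s,R=st([-51,50.6,44])
E
```

```text
clock: 10.48
position: [0.5426, -0.1037, 0.056]
orientation: [-0.081, -3.14, 0.0]
ft_force: [1.1, -5.6, 0.4]
width: 0.0168
clock: 10.72
position: [0.5407, -0.1036, 0.0511]
orientation: [-0.081, -3.14, 0.0]
ft_force: [0.9, -5.7, -0.3]
width: 0.017
clock: 10.98
position: [0.5394, -0.1036, 0.0459]
orientation: [-0.082, -3.14, 0.0]
ft_force: [0.8, -6.5, -0.6]
width: 0.017
t 10.97 tcp jig mm [-50.8  51.   45.9] tooly in jig [ 0.002  1.    -0.   ] F jig [ 1.11 -6.46 -0.59] w 17.0
rows total [ 0.001 -0.002  0.009]
```

```bash
python3 -m inch '{"translation":[[0.001,0,0.01],[0,-0.004,0.002],[0,-0.003,0],[0,0,0]],"spin":[0,0,0,0]}'; python3 - <<'E'
from h import *
s,R=st([-51,50.6,44])
E
```

```text
clock: 11.48
position: [0.5391, -0.1048, 0.0439]
orientation: [-0.081, -3.14, -0.0]
ft_force: [-1.7, -3.5, 0.5]
width: 0.0173
t 11.47 tcp jig mm [-51.   49.7  43.9] tooly in jig [0.002 1.    0.   ] F jig [-1.48 -3.61  0.48] w 17.3
rows total [ 0.     0.004 -0.   ]
```

```bash
python3 -m inch '{"translation":[[0,-0.003,0],[0,0,0],[0,0,0]],"spin":[0,0,0]}'; python3 -m inch '{"translation":[[0,0,0],[0,0,0],[0,0,0],[0,0,0]],"spin":[0,0,0,0]}' -0.15; python3 -m inch '{"translation":[[0,0,-0.1],[0,0,-0.15],[0,0,-0.15],[0,0,-0.15],[0,0,0],[0,0,0]],"spin":[0,0,0,0,0,0]}'; python3 - <<'E'
from h import *
s,R=st();s,c=wrist("pics/w10.png")
cv2.imwrite("pics/w10c.png",cv2.resize(c["pixels"][170:290,170:390],None,fx=3.6,fy=3.6,interpolation=cv2.INTER_CUBIC))
c=cams.read_camera("scene");cv2.imwrite("pics/s10.png",cv2.resize(c["pixels"][170:290,150:340],None,fx=4,fy=4))
E
```

```text
clock: 11.85
position: [0.539, -0.1053, 0.044]
orientation: [-0.081, -3.14, -0.0]
ft_force: [-3.2, -1.7, 1.9]
width: 0.0171
clock: 12.35
position: [0.5393, -0.1054, 0.0441]
orientation: [0.081, 3.14, 0.0]
ft_force: [0.2, -0.5, 0.7]
width: 0.0403
clock: 13.1
position: [0.5388, -0.1053, 0.1531]
orientation: [-0.081, -3.139, -0.0]
ft_force: [-0.3, 0.3, -0.9]
width: 0.0397
t 13.1 tcp jig mm [-51.2  49.2 153.1] tooly in jig [0.002 1.    0.   ] F jig [-0.29  0.3  -0.92] w 39.7
```

View pics/w10c.png

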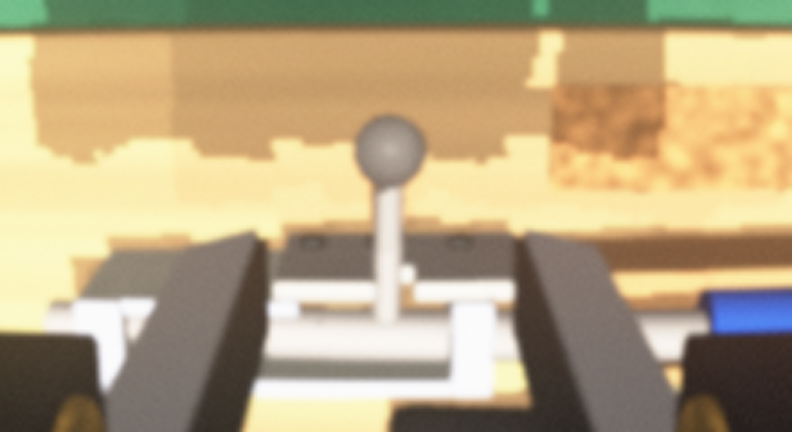

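View pics/s10.png

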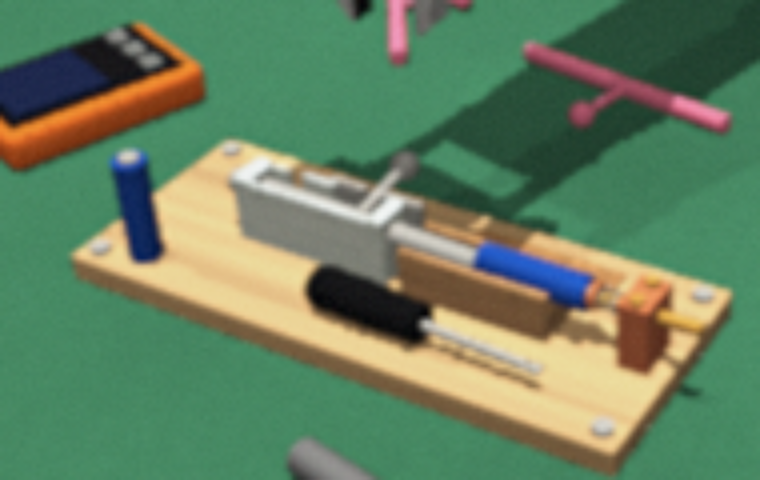

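```bash
python3 - <<'E'
from h import *
s,c=wrist("pics/w11.png");sc=cams.read_camera("scene")
u,v=170+390.5/3.6-.5,170+151.5/3.6-.5
print(wonz(s,c,u,v,.057))
o1,d1=wray(s,c,u,v);o2,d2=ray(sc,150+404.5/4-.5,170+163.5/4-.5)
k=np.linalg.lstsq(np.stack([d1,-d2],1),o2-o1,rcond=None)[0];print("tri",1e3*tojig(o1+k[0]*d1),1e3*tojig(o2+k[1]*d2))
from station import workorder;print(workorder.job_done())
E
```

```text
[-51.47210364  50.17509302  57.        ]
tri [-51.93605767  50.17390628  58.95123912] [-50.9380415   48.55667055  59.18755786]
the job is handed in; nothing more can be done
None
```

I handed the job in at about 13 s with the cell clamped and the gripper clear. No verdict was reported.

- **What I did:** I gripped the knob lightly (5 N, then 10 N) and raised the handle to about 76°. I slid the bolt about 51 mm until the cell pressed the spring. Then I lowered the handle into the closing notch, eased it back against the notch wall, let go and backed off upwards.
- **Finding the notch:** I located it in the wrist camera at about 51 mm, not by probing. The feel check came while lowering: the handle passed well below the 43° wall-top angle with under about 1.5 N of vertical force.
- **Forces:** The largest push I read was about 9.7 N along the slide, which briefly forced the fingers open by 1–2 mm. I only read forces at the end of each move, so I did not see any peaks in between.
- **Last checks:** After release the knob was at about x -51, y 50 and z 59 mm in the jig, against limits of y above 28 and z below 66. The two views disagreed by about 1.5 mm in y, which is within the calibration. The picture showed the cell lying in the trough with the spring contact pressed in; I did not measure the spring travel.
- **Bystanders:** The spare cell, screwdriver and imager looked unmoved. The wrench was outside the last pictures, and the arm stayed well above it throughout.

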